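Fish the spatula out of the covered capsule tray

TASK

The wooden spatula lies in the bottom of the steel capsule tray with both ends under the tray's clear end covers, and it is longer than the mouth between them. Draw it out through the mouth by bringing one end up first and tilting it through, and finish while holding it still in the gripper in mid-air, its whole length at least 5 cm higher than the tray's covers and touching nothing else. Leave the cup, saucer, lid, capsules and jar where they are; the lid stays on its cover.

Things in the scene. Friction and masses are not known exactly. Their poses are not given: they have to be found in the camera images.
- mouth (a point): centre of the mouth of the steel capsule tray, level with the top of its covers, 60 mm above the ledge; x along the tray towards the cover hiding the spatula's blade, y across, z up. The mouth is open from x = -75 to +75 mm and y = -72 to +72 mm. The tray's floor (upper face) is 56 mm below this point. A rigid clear cover 4 mm thick, edged by a steel strip, closes the tray at each end
- handle_mid (a point): middle of the handle of the wooden spatula, half-way up, 55 mm from the handle's end; x along the spatula towards the blade, z up. The handle is a straight bar 110 mm long, 20 mm wide and 20 mm high; beyond it a flat blade 36 mm wide and 8 mm thick runs from 55 to 175 mm ahead of this point
- handle_end (a point): middle of the spatula's handle end face, 10 mm above the spatula's underside (same axes as handle_mid); at the start under the cover on the mouth's -x side
- blade_end (a point): middle of the spatula's blade end face, 4 mm above the spatula's underside (same axes); at the start under the cover on the mouth's +x side
- spatula: the whole spatula, 230 mm long, about 90 g, lying flat on the tray floor, roughly along the tray, free to slide; undersides of handle and blade are flush. Origin half-way along its length on its underside, x towards the blade
- tray: that tray, fixed to the ledge; origin at the centre of its underside, axes as mouth. Outside 368 mm long (x), 152 mm wide, 60 mm high; walls and floor 4 mm thick, so 360 by 144 mm inside. Undersides of the covers are 52 mm above the tray's floor; under each cover is an empty pocket reaching 105 mm in from the mouth's edge
- cup: yellow ceramic mug, 76 mm across and 70 mm high, origin at the centre of its underside; a bystander
- saucer: clear glass saucer, 136 mm across and 16 mm high, origin at the centre of its underside; a bystander
- lid: small black plastic lid, a disc 56 mm across and 10 mm thick lying on top of the tray's clear cover over the blade end, near the tray's end wall; origin at the centre of its underside; a bystander
- capsule_a: coffee capsule standing rim up, 36 mm across and 28 mm high, beyond the tray; origin at the centre of its underside; a bystander
- capsule_b: coffee capsule standing rim up, 36 mm across and 28 mm high, beside the handle end of the tray, on the robot's right; origin at the centre of its underside; a bystander
- jar: glass jar with steel cap, 68 mm across and 95 mm high, origin at the centre of its underside; a bystander
Things that resemble listed ones, but are neither listed nor needed, are in the scene too. There is more than one size of the spatula; the job needs the largest.

How it is judged:
By the outcome, as a careful person would: the job done as asked, in the order asked, and still so for the second after the job is handed in, while the arm keeps its last pose, push and grip.
It also fails if it takes over 38 s, if anything falls off the work surface, if the arm or the gripper's body presses on something with over 40 N, if the wrist force passes 120 N, or if a joint passes its speed limit or range.

ROBOT

A 6-joint arm with a two-finger parallel gripper is mounted at the origin on the work surface. World frame = base frame: x ahead of the robot, y to its left, z up, the work surface at z = 0. Lengths are in mm, angles in rad, forces in N, time in s.
With the tool pointing down it reaches from about 325 to 750 mm from the base axis. Payload 7.6 kg.
Tool frame: the origin (TCP) lies between the finger pads; the fingertips stand 17 mm ahead of it and the grasp point (between the pads) lies 2 mm behind it; z points along the fingers, y is the line along which they close (so a half turn about z gives the same grasp; the last joint's range is limited). The gripper opens to 85 mm and grips with 20 to 120 N. Pads are 22 mm wide; open, the fingers measure 114 mm over their backs; the gripper's body (76 mm by 85 mm) begins 54 mm behind the grasp point. The pads swing forward as they close: fully open they stand 13 mm farther back than shut.
Start: joints at [-1.323, 0.052, 1.401, -0, 1.689, -0.07], TCP at [164.075, -498.722, 248.323] pointing down, gripper open.
Joint ranges: [-2.9, 2.9], [-0.91, 2.17], [0.12, 2.37], [-1.06, 4.2], [0.26, 2.73], [-2.93, 2.93]. Speed limits (rad/s): [2.57, 2.57, 3.01, 3.14, 3.14, 3.14].

INTERFACE

Orientations are given as a rotation vector (axis times angle).
In Python, from workcell import r, jaws, kinematics, readout, viewer, workorder gives the robot as it stands. Calls block until the motion is done:
- r.move_ptp(position, orientation): joint-space move of the TCP to a pose.
- r.servo_line(position, rate=150, ori=None): straight line of the TCP; ori=None keeps the orientation; rate is the mean speed in mm/s.
- r.move_joints(angles): joint-space move.
- jaws.command_gripper(opening, squeeze=None): opening from 0.0 (shut) to 1.0 (fully open); squeeze is the grip in N (None keeps the last); returns when the fingers have stopped.
- r.hold(seconds).
- kinematics.inverse_kinematics(position, orientation): joint angles nearest the present ones, or None.
- readout.read_state(): the state.
- viewer.capture(name): name is "side" or "top" or "wrist"; returns a dict with "frame" (420x560x3 uint8, red, green, blue), "mtx" (3x3 intrinsics, pixels), "R" (3x3) and "t" (3): a world point X has camera coordinates R X + t. Camera axes: x right, y down, z forward; pixel columns grow to the right and rows downward; lengths in mm; the calibration is good to about 2 mm. A picture is of the moment at which its call begins. There is no depth.
A pose or a line that the arm cannot do raises r.IKError and nothing moves.
- workorder.sign_off(): hands the job in; it is judged then, once.
The state is a dict: "time": time; "joint_positions": joint angles; "joint_vel": joint speeds; "joint_efforts": joint torques, N m; "ee_pos": TCP position; "tool_rot": TCP orientation; "force": force on the tool from outside, world axes, zero at the start; "ft_torque": the same for the moment, N m; "finger_gap": opening from 0.0 (shut) to 1.0 (fully open); "gripper_force": force on a finger pad.
Only numpy, scipy, OpenCV 4.12 (cv2) and the standard library are available. Lean on these libraries where they do the work, as an engineer would, in place of code of your own. Each camera call takes 0.05 s, during which the arm holds its last target. There are 200 camera calls.

## Working session

There is one attempt and no reset: what is moved stays moved. The work goes in short steps, each a Python script; the robot and the scene stay as the last script left them, time stands still between calls to the robot, and variables do not carry over. Pictures are saved under pics/ and viewed, at most 10 in all, crops included, and the job is handed in when it is done.

```bash
mkdir -p pics; ls
python3 - <<'E'
from workcell import r, jaws, kinematics, readout, viewer, workorder
import cv2,numpy as np
for n in ("top","side"):
    c=viewer.capture(n); cv2.imwrite(f"pics/{n}0.png",c["frame"][:,:,::-1]); print(n,c["mtx"].tolist(),np.round(c["R"],4).tolist(),c["t"])
s=readout.read_state(); print(s["time"],s["ee_pos"],s["tool_rot"],s["finger_gap"])
E
```

```text
pics
top [[397.9000194566185, 0.0, 278.258074647682], [0.0, 397.9000194566185, 206.23747907497116], [0.0, 0.0, 1.0]] [[-0.0294, -0.9996, 0.0027], [-0.9776, 0.0282, -0.2084], [0.2083, -0.0088, -0.978]] [  55.61164544  543.59644228 1063.5410204 ]
side [[456.9634629715253, 0.0, 278.5753378791537], [0.0, 456.9634629715253, 210.0495918462359], [0.0, 0.0, 1.0]] [[0.9396, -0.3419, -0.015], [-0.2544, -0.6684, -0.6989], [0.2289, 0.6605, -0.715]] [-492.17438374  232.97478446 1068.65136655]
0.1 [ 164.03289227 -498.46360988  247.55161678] [-3.10060282e+00 -4.97025170e-01  2.42560267e-04] 0.9977656543642364
```

View pics/top0.png

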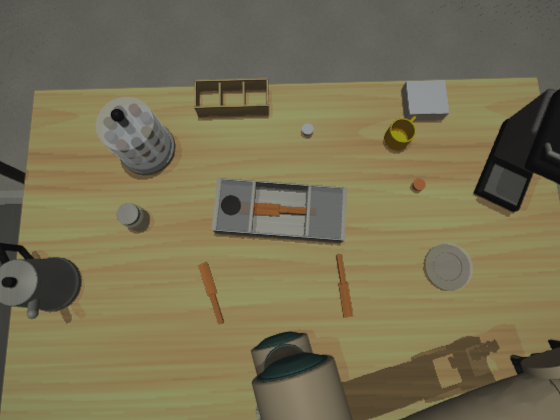

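View pics/side0.png

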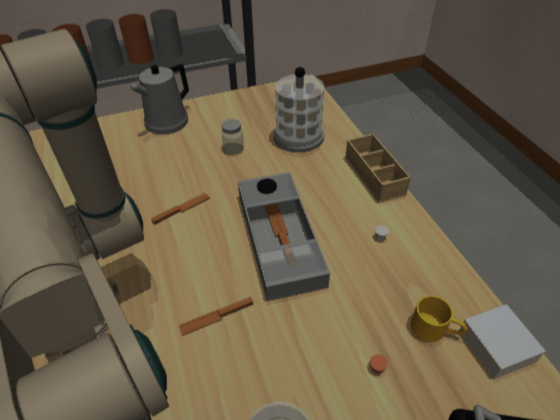

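The top view shows three spatula-like objects: one in the tray at (285,210), and two loose ones at (210,293) and (344,285). The one in the tray is the target, with its blade to the left under the cover carrying the lid (231,205). Next I'll check it in a close crop.

Run:
```python
import cv2
a=cv2.imread("pics/top0.png")[170:252,205:355]; cv2.imwrite("pics/c1.png",cv2.convertScaleAbs(cv2.resize(a,None,fx=5.3,fy=5.3,interpolation=cv2.INTER_CUBIC),alpha=1.5))
```

```text
(no output)
```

View pics/c1.png

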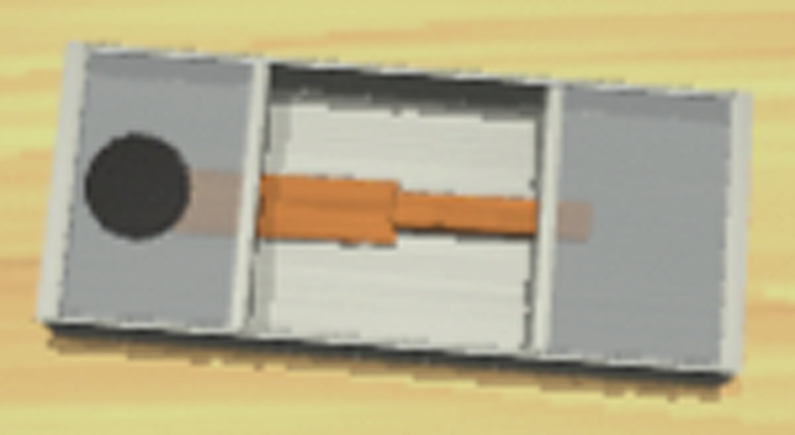

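```bash
cat > h.py <<'E'
import numpy as np, cv2
from scipy.optimize import least_squares
from scipy.spatial.transform import Rotation as Ro
def proj(c,X):
    return cv2.projectPoints(np.asarray(X,float).reshape(-1,1,3),cv2.Rodrigues(c["R"])[0],np.asarray(c["t"],float),c["mtx"],None)[0].reshape(-1,2)
def ray(c,uv,z):
    """world point at height z seen at pixel uv"""
    d=c["R"].T@np.linalg.inv(c["mtx"])@[uv[0],uv[1],1]; o=-c["R"].T@c["t"]
    return o+d*(z-o[2])/d[2]
def place(p,loc):
    """p = x,y,z,yaw ; loc Nx3"""
    return np.atleast_2d(loc)@Ro.from_euler("z",p[3]).as_matrix().T+p[:3]
E
python3 - <<'E'
from h import *
from workcell import viewer
c=viewer.capture("top")
q=np.array([[68,42],[752,90],[37,322],[735,376]])/5.3+[205,170]
L=np.array([[184,76,0],[-184,76,0],[184,-76,0],[-184,-76,0]])  # guess; x to left image
L[:,1]*=-1
for free in(0,1):
    f=lambda p:(proj(c,place([p[0],p[1],p[2] if free else 60,p[3]],L))-q).ravel()
    best=min((least_squares(f,[500,0,60,a]) for a in(1.5,-1.5)),key=lambda s:s.cost)
    print(best.x,best.fun.round(2))
p=best.x
for n,uv,z in(("hend",(590,222),24),("hendlow",(590,222),14),("junction",(397,212),24),("blade entering",(262,207),12)):
    X=ray(c,np.array(uv)/5.3+[205,170],z); print(n,X,place([0,0,0,-p[3]],X-[*p[:2],0]))
E
```

```text
[ 537.00592525   35.15904676 -435.77957152    1.46522388] [-0.19 -0.03 -0.28  0.51 -0.25 -0.2   0.71 -0.29]
[537.37043611  35.13357295  58.14156462   1.4652263 ] [-0.09  0.03 -0.39  0.55 -0.14 -0.23  0.6  -0.33]
hend [532.16833609 -70.17171242  24.        ] [[-105.26718117   -5.92330476   24.        ]]
hendlow [534.12151193 -71.23233484  14.        ] [[-106.11608472   -7.97736866   14.        ]]
junction [540.78142527  35.00127121  24.        ] [[ 0.22786453 -3.40594018 24.        ]]
blade entering [548.18809057 109.30874791  12.        ] [[74.90211636 -2.94129134 12.        ]]
```

The tray fit agrees with the given size and a ledge at z = 0. The handle end is near mouth x = -106 and the tip near +124. Next step: check IK along the whole path, go above the handle and look with the wrist camera.

```bash
cat >> h.py <<'E'
TRAY=[537.2,35.1,60,1.4652]
def tcp(s,tip,th,y,dyaw,flip,h=22):
    """s: grasp distance from handle end; tip=(x,z) lower blade end in mouth frame; th tilt; -> TCP pos, rotvec"""
    a=np.array([-np.cos(th),0,np.sin(th)]); n=np.array([np.sin(th),0,np.cos(th)])
    Y=Ro.from_euler("z",dyaw).as_matrix(); a=Y@a; n=Y@n
    g=np.array([tip[0],y,tip[1]])+a*(230-s)+n*(h-2)
    yy=Y@[0,1,0]*flip; R=np.column_stack([np.cross(yy,-n),yy,-n])
    return place(TRAY,g)[0], (Ro.from_euler("z",TRAY[3])*Ro.from_matrix(R)).as_rotvec()
# path: (tip x, tip z, tilt)
T=np.radians
def path(x0): return [(x0,-54,0),(171,-54,0),(171,-54,T(10)),(171,-53,T(20)),(60,-53+111*np.tan(T(20)),T(20)),(60,90,T(20))]
E
python3 - <<'E'
from h import *
from workcell import *
from workcell import r,kinematics,viewer,jaws,readout
for fl in(1,-1):
    for w in [(124,40,0)]+path(124):
        P,o=tcp(57,w[:2],w[2],-2,.02,fl); q=kinematics.inverse_kinematics(P,o); print(fl,P.round(),None if q is None else np.round(q,2))
fl=1 
def ok(fl): return sum(kinematics.inverse_kinematics(*tcp(57,w[:2],w[2],-2,.02,fl)) is not None for w in path(124))
fl=max((1,-1),key=ok)
P,o=tcp(57,(124,60),0,-2,.02,fl); r.move_ptp(P,o); jaws.command_gripper(.6,60)
c=viewer.capture("wrist"); cv2.imwrite("pics/w1.png",c["frame"][:,:,::-1]); np.savez("w1.npz",R=c["R"],t=c["t"],mtx=c["mtx"])
s=readout.read_state(); print(fl,s["time"],s["ee_pos"],P,s["finger_gap"],np.round(s["joint_positions"],2))
E
```

```text
1 [537. -14. 120.] None
1 [537. -14.  26.] None
1 [542.  33.  26.] None
1 [543.  39.  56.] None
1 [544.  50.  85.] [ 0.18  0.31  1.48 -0.34  1.46 -2.82]
1 [532. -61. 125.] None
1 [532. -61. 228.] None
-1 [537. -14. 120.] [-0.1   0.17  1.54 -0.    1.44 -0.01]
-1 [537. -14.  26.] [-0.1   0.28  1.61 -0.    1.25 -0.01]
-1 [542.  33.  26.] [-0.01  0.3   1.59 -0.    1.26  0.08]
-1 [543.  39.  56.] [ 0.09  0.29  1.54 -0.18  1.35  0.21]
-1 [544.  50.  85.] [ 0.18  0.31  1.48 -0.34  1.46  0.32]
-1 [532. -61. 125.] [-0.01  0.19  1.54 -0.35  1.45  0.12]
-1 [532. -61. 228.] [-0.01  0.11  1.41 -0.35  1.64  0.05]
-1 2.85 [537.47160689 -14.21095517 140.00870048] [537.46839509 -14.16811906 140.        ] 0.5992026853258029 [-0.1   0.15  1.52  0.    1.48 -0.01]
```

View pics/w1.png

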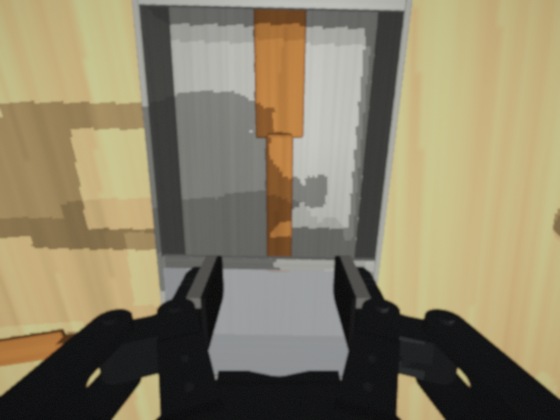

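The wrist view shows the handle's centreline running from (280,136) at the junction to (279,255) at the near strip. The blade spans columns 255–305, and the mouth edges are at rows about 9 and 258. I'll convert these to positions.

Run:
```python
from h import *
c=dict(np.load("w1.npz"))
m=lambda uv,z: place([0,0,0,-TRAY[3]],ray(c,uv,z)-[*TRAY[:2],0])[0].round(1)
for n,uv,z in(("junc L",(256,138),12),("junc R",(302,137),12),("blade mid far",(280,12),12),("handle top at junc",(280,134),24),("handleL",(267,255),24),("handleR",(292,255),24),("far strip",(272,9),60),("near strip",(270,258),60),("L wall",(160,258),60),("R wall",(376,262),60),("L wall far",(137,6),60),("R far",(408,9),60)): print(n,m(uv,z))
print(proj(c,[537.5,-14.2,140]))
```

```text
junc L [-0.1 11.9 12. ]
junc R [  1.3 -22.5  12. ]
blade mid far [83.9 -4.2 12. ]
handle top at junc [ 4.3 -5.9 24. ]
handleL [-90.3   2.4  24. ]
handleR [-89.9 -17.5  24. ]
far strip [74.5  0.2 60. ]
near strip [-75.1  -0.6  60. ]
L wall [-76.6  74.   60. ]
R wall [-76.6 -72.9  60. ]
L wall far [74.4 73.6 60. ]
R far [ 75.9 -73.9  60. ]
[[277.80006698 286.51979374]]
```

Run:
```python
from h import *
from workcell import r,kinematics,viewer,jaws,readout
def st(n):
    s=readout.read_state(); print(n,round(s["time"],2),s["ee_pos"].round(1),"F",np.round(s["force"],1),"gap",round(s["finger_gap"],3),"grip",np.round(s["gripper_force"],1))
def go(x,z,th,rate):
    P,o=tcp(57,(x,z),th,-3.5,.019,-1); r.servo_line(P,rate=rate,ori=o)
go(121,40,0,120); go(121,-30,0,100); go(121,-56,0,60); st("down")
jaws.command_gripper(0,60); st("grip")
go(121,-54,0,30); st("lift2")
go(171,-54,0,60); st("slid")
c=viewer.capture("side"); cv2.imwrite("pics/s2.png",cv2.resize(c["frame"][150:310,210:350,::-1],None,fx=3.7,fy=3.7))
```

```text
down 4.6 [538.4 -17.3  23.8] F [1.  0.8 1.4] gap 0.602 grip 0.0
grip 4.98 [538.9 -17.3  24.7] F [0.6 0.5 4.1] gap 0.214 grip 61.4
lift2 5.23 [538.3 -17.3  25.8] F [ 0.5 -0.1 -0.9] gap 0.215 grip 60.8
slid 6.22 [543.7  32.2  26. ] F [-0.1  0.2 -1.6] gap 0.219 grip 60.8
```

View pics/s2.png

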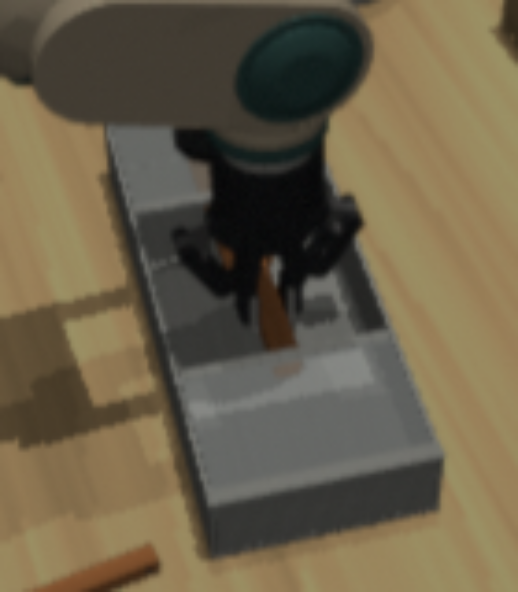

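The spatula is gripped. Its handle end shows near crop (288,368), close to the strip edge at row ~355, so I'll check that point against the expected one before tilting.

Run:
```python
from h import *
from workcell import viewer
c=viewer.capture("side")
m=lambda uv,z: place([0,0,0,-TRAY[3]],ray(c,uv,z)-[*TRAY[:2],0])[0].round(1)
for z,uv in((26,(288,373)),(6,(288,373)),(60,(283,355))): print(z,m(np.array(uv)/3.7+[210,150],z))
for X in((-59,-7,-34),(-59,-7,-54),(-75,0,0)): print(X,((proj(c,place(TRAY,X))[0]-[210,150])*3.7).round())
f=c["frame"]; a=f[240:256,270:300].astype(int); print((a[:,:,0]-a[:,:,2])[:, 8:30:3])
```

```text
26 [-70.8  -6.2  26. ]
6 [-55.  -10.4   6. ]
60 [-82.    0.1  60. ]
(-59, -7, -34) [285. 360.]
(-59, -7, -54) [285. 378.]
(-75, 0, 0) [281. 347.]
[[ 2 30 38 41  6  4  4  4]
 [ 3 25 39 40  6  4  5  5]
 [ 3 22 40 40 11  4  4  4]
 [ 2 16 37 28 15  5  4  4]
 [ 2  8 25 13  9  5  4  3]
 [ 3  5 11  5  5  2  2  1]
 [ 4  4  4  4  3  1  2  1]
 [ 5  4  3  6 10  1  2  2]
 [ 3  1  6 15 21  2  2  2]
 [ 2  1 14 20 20  1  2  2]
 [ 1  1 16 20 15  2  2  1]
 [ 0  1 10 13  7  2  1  2]
 [ 0  1  3  3  2  1  1  2]
 [ 0  1  1  2  1  2  2  2]
 [ 0  2  1  1  2  1  2  2]
 [ 1  2  2  2  2  1  1  1]]
```

The handle end's lower edge shows at row 373 against 378 predicted, so it is clear of the cover. Next: tilt, draw it out and lift, with a force check at each step.

Run:
```python
from h import *
from workcell import r,kinematics,viewer,jaws,readout
import sys
w=[(171,-54+a*.05,T(a),40) for a in(4,8,12,16,20)]
k=np.tan(T(20))
w+=[(x,-53+(171-x)*k,T(20),70) for x in(150,125,100,75,55)]+[(55,40,T(20),100),(55,100,T(20),100)]
for x,z,th,rt in w:
    P,o=tcp(57,(x,z),th,-3.5,.019,-1); r.servo_line(P,rate=rt,ori=o)
    s=readout.read_state(); F=np.round(s["force"],1); print(x,round(z),round(s["time"],2),"F",F,"gap",round(s["finger_gap"],3))
    if np.linalg.norm(F)>8: print("STOP"); break
for n in("side","top"):
    c=viewer.capture(n); cv2.imwrite(f"pics/{n}3.png",c["frame"][:,:,::-1])
```

```text
171 -54 6.78 F [-1.  -0.2 -1.4] gap 0.218
171 -54 7.23 F [-0.5  0.2 -0.9] gap 0.214
171 -53 7.69 F [-0.7  0.7 -1.2] gap 0.218
171 -53 8.15 F [ 0.2 -0.3 -1.4] gap 0.214
171 -53 8.61 F [-0.5  0.1 -1.1] gap 0.219
150 -45 9.07 F [ 0.1  0.5 -1.6] gap 0.219
125 -36 9.61 F [-0.4 -0.4 -0.8] gap 0.214
100 -27 10.14 F [ 0.2  0.2 -0.7] gap 0.215
75 -18 10.68 F [-0.5 -0.1  0. ] gap 0.214
55 -11 11.12 F [ 0.4 -0.2 -2.2] gap 0.216
55 40 11.78 F [-0.6 -0.1 -2. ] gap 0.215
55 100 12.53 F [-0.3 -0.  -1.2] gap 0.216
```

View pics/side3.png

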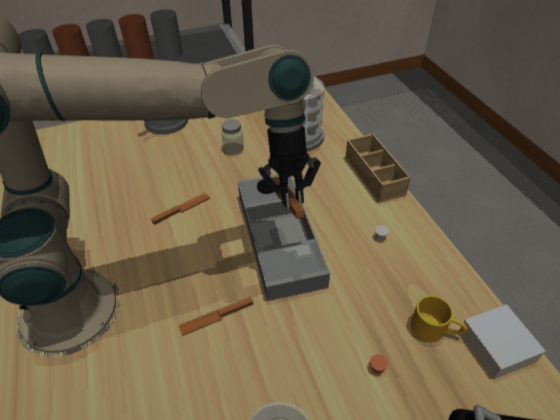

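The tray is empty. The spatula is in the gripper with its handle end at (303,214), and the lid is still at (266,186). I'll check the held pose and the lid in the top view.

Run:
```python
from h import *
from workcell import viewer
th=T(20); a=np.array([-np.cos(th),0,np.sin(th)])
tip=np.array([55,-3.5,100]); 
cs,ct=viewer.capture("side"),viewer.capture("top")
for c in(cs,ct): print(proj(c,np.vstack([place(TRAY,tip),place(TRAY,tip+a*230)])).round())
im=cv2.imread("pics/top3.png")[150:260,190:365]; cv2.imwrite("pics/c3.png",cv2.convertScaleAbs(cv2.resize(im,None,fx=4.5,fy=4.5),alpha=1.5))
```

```text
[[274. 179.]
 [298. 218.]]
[[259. 198.]
 [349. 197.]]
```

View pics/c3.png

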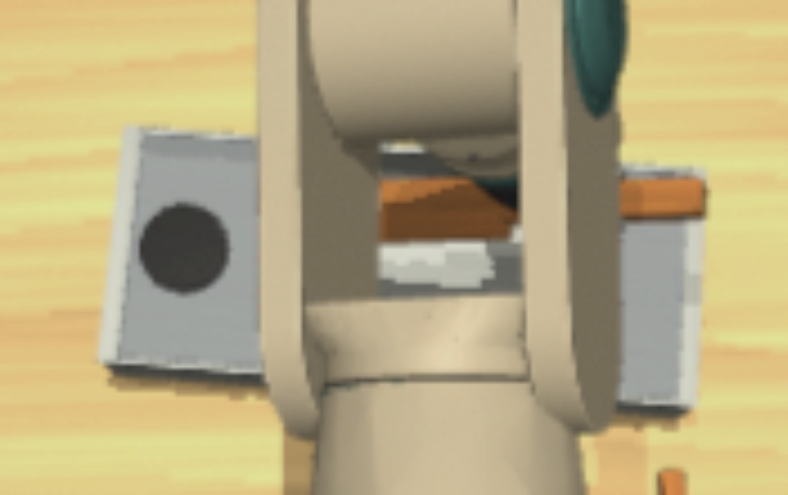

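The handle end is at (347,194) against (349,197) predicted, so it hasn't slipped. The lid is still at (231,205).

Run:
```python
from workcell import r,workorder
r.hold(0.5); print(workorder.sign_off())
```

```text
the job is handed in; nothing more can be done
None
```

The spatula came out of the tray handle end first and is held still in the gripper, its lowest point about 10 cm above the covers by the planned pose; the lid has not moved, nothing else was touched, and the job is handed in at about 13 s.

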